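# Find the rocking formula-box cover and press it home

### The arm

A 6-joint arm with a two-finger parallel gripper is mounted at the origin on the work surface. World frame = base frame: x ahead of the robot, y to its left, z up, the work surface at z = 0. Lengths are in m, angles in degrees, forces in N, time in s.
With the tool pointing down it reaches from about 0.325 to 0.75 m from the base axis. Payload 7.6 kg.
Tool frame: the origin (TCP) lies midway between the tips of the shut fingers; the grasp point (between the pads) lies 19 mm behind it (pinch_z is the distance from the TCP to the grasp point, in m); z points along the fingers, y is the line along which they close (so a half turn about z gives the same grasp; the last joint's range is limited). The gripper opens to 85 mm and grips with 20 to 120 N. Pads are 22 mm wide; open, the fingers measure 114 mm over their backs; the gripper's body (76 mm by 85 mm) begins 54 mm behind the grasp point. The pads swing forward as they close: fully open they stand 13 mm farther back than shut.
Start: joints at [65.586, 2.991, 80.254, -0, 96.75, -4.028], TCP at [0.183, 0.492, 0.231] pointing down, gripper open.
Joint ranges: [-166.34, 166.34], [-52.06, 124.39], [6.96, 135.62], [-60.46, 240.46], [14.63, 156.25], [-167.68, 167.68]. Speed limits (degrees/s): [147.25, 147.25, 172.46, 180, 180, 180].

### API

Orientations are given as [roll, pitch, yaw] about the fixed x, y, z axes, in that order (R = Rz(yaw) Ry(pitch) Rx(roll)).
In Python, from workcell import * gives the robot as it stands. Calls block until the motion is done:
- move_ptp(position, orientation): joint-space move of the TCP to a pose.
- movel(position, vel=0.15, attitude=None, contact_N=None): straight line of the TCP; attitude=None keeps the orientation; vel is the mean speed in m/s. With contact_N (N) it stops when the force on the tool has changed by that much, and returns True; else False.
- move_joints(angles): joint-space move.
- move_gripper(opening, grasp_force=None): finger opening in m; grasp_force is the grip in N (None keeps the last); returns when the fingers have stopped.
- hold(seconds).
- solve_ik(position, orientation): joint angles nearest the present ones, or None.
- snapshot(name): name is "scene" or "side" or "wrist"; returns a dict with "frame" (384x512x3 uint8, blue, green, red), "fovy" (degrees; the focal length in pixels is half the picture's height over the tangent of half this angle, whatever the lens; pixels are square), "cx", "cy" (the principal point, pixels), "rvec" (rotation vector, rad) and "tvec" (3), from world to camera coordinates, as OpenCV has them; the wrist camera has in their place "hand_eye" (4x4, takes a point from camera to tool coordinates, whose origin is the TCP and whose axes are the flange's). Camera axes: x right, y down, z forward; pixel columns grow to the right and rows downward; lengths in m; the calibration is good to about 2 mm. A picture is of the moment at which its call begins: read the wrist's pose just before it. There is no depth.
A pose or a line that the arm cannot do raises IKError and nothing moves.
- job_done(): hands the job in; it is judged then, once.
Readings, each from a call of its own:
- get_time(): time.
- get_qpos(): joint angles.
- get_joint_velocities(): joint speeds.
- get_effort(): joint torques, N m.
- get_eef_pos(): TCP position.
- get_tcp_rot(): TCP orientation.
- get_force(): force on the tool from outside, world axes, zero at the start.
- get_torque(): the same for the moment, N m.
- get_grip_width(): finger opening in m.
- get_finger_force(): force on a finger pad.
Only numpy, scipy, OpenCV 4.12 (cv2) and the standard library are available. Lean on these libraries where they do the work, as an engineer would, in place of code of your own. Each camera call takes 0.05 s, during which the arm holds its last target. There are 200 camera calls.

### The job

Four identical green covers lie side by side on the formula boxes in the grey caddy; three are clipped in and one is not, and that one rocks when an end of it is pressed. Press lightly on an end of the covers, one after another, until you find the one that rocks, then push that one down at its middle until it sits fully home and level. Only press, never pull a cover up, do not force the covers that are clipped in, and leave everything else on the ledge where it is.

Things in the scene. Friction and masses are not known exactly. Their poses are not given: they have to be found in the camera images.
- caddy: Grey plastic caddy, 124 (x) x 282 (y) x 38 mm, fixed to the ledge; origin at the centre of its underside, z up. It holds four white boxes in a row along its y, each under a pale green oblong cover with rounded edges, 96 mm long (along the caddy's x) and 56 mm wide (along its y), 66 mm from centre to centre, 10 mm gaps between. Two darker ribs mark each end of a cover.
- place_1 (a point): Centre of the top of the cover in place 1 of the row (place 1 is at the caddy's -y end, place 4 at its +y end), at y = -99 mm in the caddy, 64 mm above the ledge; axes as the caddy's. The real top of each cover lies anywhere from 62 to 66 mm above the ledge, since the boxes stand differently, so height does not tell which is loose.
- place_2 (a point): Centre of the top of the cover in place 2 of the row (place 1 is at the caddy's -y end, place 4 at its +y end), at y = -33 mm in the caddy, 64 mm above the ledge; axes as the caddy's. The real top of each cover lies anywhere from 62 to 66 mm above the ledge, since the boxes stand differently, so height does not tell which is loose.
- place_3 (a point): Centre of the top of the cover in place 3 of the row (place 1 is at the caddy's -y end, place 4 at its +y end), at y = 33 mm in the caddy, 64 mm above the ledge; axes as the caddy's. The real top of each cover lies anywhere from 62 to 66 mm above the ledge, since the boxes stand differently, so height does not tell which is loose.
- place_4 (a point): Centre of the top of the cover in place 4 of the row (place 1 is at the caddy's -y end, place 4 at its +y end), at y = 99 mm in the caddy, 64 mm above the ledge; axes as the caddy's. The real top of each cover lies anywhere from 62 to 66 mm above the ledge, since the boxes stand differently, so height does not tell which is loose.
- loose_rock (a joint): Tilt, rad, of the loose cover about a level axis across its middle (along the caddy's y); which place it is in is not told. About 0 = level; positive = the end towards the caddy's +x is down. A light press (1 N, 35 mm from the middle) tips it until its end meets the box rim at about 0.095 rad, so that the end sinks 3 to 4 mm; more force there does not seat it. It comes back level when let go. Once home it no longer rocks.
- loose_seat (a joint): How far the loose cover has been pushed down, m: about 0 at the start, 0.004 = fully home on the rim (a firm stop), negative = pulled up. It moves only when pushed at or near its middle (within about 8 mm) with more than about 14 N (20 N does it well), and stays where it is left.
- sealed_1 (a joint): One of the three clipped-in covers (in which place is not told): how far it is pressed down into its soft seal, m. 0 = at rest (the noise of readings aside), + = downwards, negative = pulled up. Springy, 3 N per mm, the same anywhere on the cover; it comes back when released. 4 mm (12 N) is already forcing it.
- sealed_2 (a joint): One of the three clipped-in covers (in which place is not told): how far it is pressed down into its soft seal, m. 0 = at rest (the noise of readings aside), + = downwards, negative = pulled up. Springy, 3 N per mm, the same anywhere on the cover; it comes back when released. 4 mm (12 N) is already forcing it.
- sealed_3 (a joint): One of the three clipped-in covers (in which place is not told): how far it is pressed down into its soft seal, m. 0 = at rest (the noise of readings aside), + = downwards, negative = pulled up. Springy, 3 N per mm, the same anywhere on the cover; it comes back when released. 4 mm (12 N) is already forcing it.
- warmer: Slim white bottle warmer with a grey knob, diameter 110 mm, 150 mm tall, fixed; origin at the centre of its underside. Not part of the job.
- formula_jar: Clear plastic formula container with a blue twist cap, diameter 86 mm, 120 mm tall, loose; origin at the centre of its underside. To be left alone.
- sleeve: Red silicone bottle sleeve, an upright tube of diameter 72 mm, 75 mm tall, loose; origin at the centre of its underside. To be left alone.
- cup: White ceramic espresso cup with a handle, diameter 62 mm, 56 mm tall, loose; origin at the centre of its underside. To be left alone.
- saucer: Steel saucer, diameter 140 mm, 14 mm tall, loose; origin at the centre of its underside. To be left alone.
- funnel: Aluminium funnel standing mouth down on the saucer, diameter 68 mm, 80 mm tall, loose; origin at the centre of its mouth. To be left alone.
- spoon: Spoon lying on the ledge, 150 mm long along its x, loose. To be left alone.
Not all that is in view belongs to the job. What is shaped like the part that bears loose_rock but brown or yellow is not meant.

How it is judged (in metres and radians):
On the way, in this order (a step that is already met when the one before it is completed fails the run):
1. the loose cover is rocked by pressing an end of it (tilt over 0.045 rad) while it is not yet seated (value of joint loose_seat below 0.0015 m and (value of joint loose_rock above 0.045 rad or value of joint loose_rock below -0.045 rad)), for 0.05 s.
2. the loose cover is pushed fully home (value of joint loose_seat above 0.0033 m), for 0.1 s.
At the end, for the whole second after the job is handed in: The cover that rocked is down by at least 3.3 mm of its 4 mm and level within 0.025 rad; the three others are at rest in their places (within 1 mm); no bystander has moved by more than 15 mm (value of joint loose_seat above 0.0033 m and value of joint loose_rock between -0.025 and 0.025 rad and value of joint sealed_1 between -0.001 and 0.001 m and value of joint sealed_2 between -0.001 and 0.001 m and value of joint sealed_3 between -0.001 and 0.001 m and not (distance of formula_jar from where it was at the start of the episode above 0.015 m) and not (distance of sleeve from where it was at the start of the episode above 0.015 m) and not (distance of cup from where it was at the start of the episode above 0.015 m) and not (distance of saucer from where it was at the start of the episode above 0.015 m) and not (distance of funnel from where it was at the start of the episode above 0.015 m) and not (distance of spoon from where it was at the start of the episode above 0.015 m)); the robot touches nothing.
It fails at once if a clipped-in cover is forced (pressed in by more than 4 mm, 12 N) (value of joint any of sealed_1, sealed_2, sealed_3 above 0.004 m).
It fails at once if a cover is pulled up by more than 2 mm (value of joint any of sealed_1, sealed_2, sealed_3, loose_seat below -0.002 m).
It fails at once if the clear formula container, the red sleeve, the espresso cup, the saucer, the funnel, the spoon: one of them is moved by more than 15 mm (distance of any of formula_jar, sleeve, cup, saucer, funnel, spoon from where it was at the start of the episode above 0.015 m).
It also fails if it takes over 51 s, if anything falls off the work surface, if the arm or the gripper's body presses on something with over 40 N, if the wrist force passes 120 N, or if a joint passes its speed limit or range.

## Working session

There is one attempt and no reset: what is moved stays moved. The work goes in short steps, each a Python script; the robot and the scene stay as the last script left them, time stands still between calls to the robot, and variables do not carry over. Pictures are saved under pics/ and viewed, at most 10 in all, crops included, and the job is handed in when it is done.

```bash
mkdir -p pics; python3 - <<'E'
from workcell import *
import cv2,numpy as np
for n in ("scene","side"):
    s=snapshot(n); cv2.imwrite(f"pics/{n}0.png",s["frame"]); print(n,s["fovy"],s["cx"],s["cy"],s["rvec"],s["tvec"])
print(get_time(),get_force(),get_tcp_rot())
a=cv2.imread("pics/scene0.png");b=cv2.imread("pics/side0.png")
E
```

```text
scene 48.325469169353674 263.88264037650356 193.25281539633613 [ 2.31822737  0.74490182 -0.26424689] [-0.43502788 -0.16453602  1.76313709]
side 48.24675432082248 261.16984073732914 186.7042967853813 [ 2.07642492 -0.36073751  0.23966644] [-0.46467816  0.14212503  1.21372328]
0.1 [-0.18583501  0.09024154  0.67041109] [-1.79920375e+02 -5.36283700e-03  1.59613824e+02]
```

View pics/scene0.png

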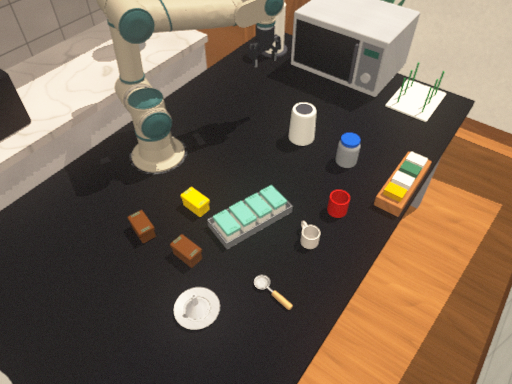

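View pics/side0.png

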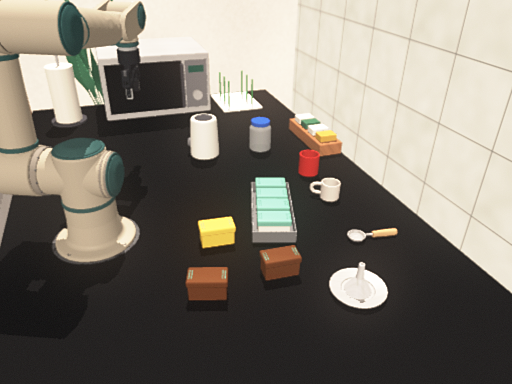

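The caddy with four mint covers is at about (250,215) in the scene view and (272,205) in the side view. The yellow block (195,202) and brown blocks (141,226) and (186,250) are decoys. The box rack at (403,182) is different too. Next I'll measure the covers.

```bash
cat > h.py <<'E'
from workcell import *
import cv2,numpy as np
from scipy.spatial.transform import Rotation as R
def cast(s,uv,z,T=None):
    f=s["frame"].shape[0]/2/np.tan(np.radians(s["fovy"]/2))
    d=np.c_[(np.float64(uv)-[s["cx"],s["cy"]])/f,np.ones(len(uv))]
    if T is None:
        M=cv2.Rodrigues(np.float64(s["rvec"]))[0]; o=-M.T@np.float64(s["tvec"]); d=d@M
    else: o=T[:3,3]; d=d@T[:3,:3].T
    return (o+d*((z-o[2])/d[:,2])[:,None])[:,:2]
def mint(fr):
    h=cv2.cvtColor(fr,cv2.COLOR_BGR2HSV)
    return cv2.inRange(h,(70,40,120),(95,160,255))
def wristT(s,p,r):
    T=np.eye(4);T[:3,:3]=R.from_euler("xyz",r,degrees=True).as_matrix();T[:3,3]=p
    return T@np.array(s["hand_eye"])
E
python3 - <<'E'
from h import *
for n in ("scene","side"):
    s=snapshot(n); m=mint(s["frame"])
    k,l,st,c=cv2.connectedComponentsWithStats(m)
    for i in range(1,k):
        if st[i,4]>60: print(n,st[i],c[i].round(1),cast(s,[c[i]],.062).round(4))
    pts=np.argwhere(m)[:,::-1]; L=[i for i in range(1,k) if st[i,4]>200]
    q=np.argwhere(np.isin(l,L))[:,::-1]
    r=cv2.minAreaRect(cast(s,q,.062).astype(np.float32)*1000); print(r)
E
```

```text
scene [140  98  22   9 116] [150.6 102.2] [[-0.2049  0.1748]]
scene [ 229  185   58   41 1121] [257.4 204.8] [[ 0.523  -0.0262]]
scene [213 209  28  27 399] [226.3 221.9] [[ 0.4817 -0.1496]]
((512.2415771484375, -53.90058898925781), (256.7876892089844, 103.60248565673828), 71.42913818359375)
side [ 85 141  19  14 145] [ 94.1 146.9] [[0.0189 0.485 ]]
side [ 255  177   37   49 1547] [272.2 201.5] [[ 0.5029 -0.0724]]
((507.3778991699219, -58.166473388671875), (272.4444274902344, 97.24214935302734), 71.82137298583984)
```

```bash
python3 - <<'E'
from h import *
move_gripper(0.0)
move_ptp([0.49,-0.055,0.33],[180,0,161.6-0])
hold(.3)
p,r=get_eef_pos(),get_tcp_rot(); s=snapshot("wrist"); T=wristT(s,p,r)
print(get_time(),p,r,T.round(3)); cv2.imwrite("pics/w1.png",s["frame"])
m=mint(s["frame"]); k,l,st,c=cv2.connectedComponentsWithStats(m)
for i in range(1,k):
    if st[i,4]>300:
        q=cast(s,np.argwhere(l==i)[:,::-1],.064,T)
        print(st[i],c[i].round(),[np.round(a,1) for a in cv2.minAreaRect((q*1000).astype(np.float32))[:2]],cv2.minAreaRect((q*1000).astype(np.float32))[2])
E
```

```text
3.5833 [ 0.49003793 -0.05470737  0.32994618] [-1.79999899e+02 -3.84822468e-03  1.61631260e+02] [[ 0.315  0.911  0.264  0.422]
 [ 0.949 -0.302 -0.089 -0.033]
 [-0.001  0.279 -0.96   0.473]
 [ 0.     0.     0.     1.   ]]
[ 173  135   43   66 2505] [194. 167.] [array([ 478.1, -144.4]), array([56.4, 95.7])] 71.42167663574219
[ 220  135   39   66 2482] [239. 168.] [array([498.3, -83.3]), array([54.6, 95.7])] 71.64793395996094
[ 266  136   40   65 2479] [285. 168.] [array([519.7, -21. ]), array([55. , 94.3])] 71.64793395996094
[ 310  136   43   65 2509] [330. 168.] [array([540.2,  40.8]), array([56.5, 94.2])] 71.63408660888672
```

View pics/w1.png

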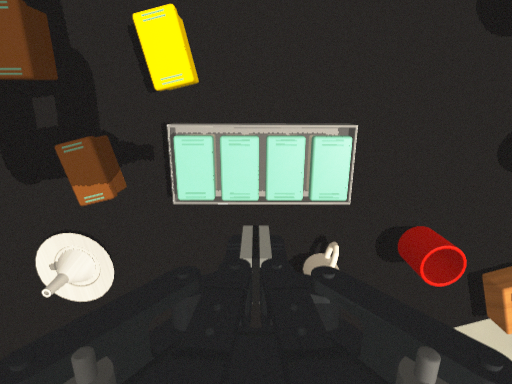

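Four covers with the right size (about 96x56 mm) and spacing (65 mm) are in the picture at (194,167), (239,168), (285,168) and (330,168). The brown and yellow boxes there are decoys. Next I'll press the ends that face the robot, which keeps the arm clear of the cup.

```bash
cat >> h.py <<'E'
C=np.array([[.4781,-.1444],[.4983,-.0833],[.5197,-.0210],[.5402,.0408]])
a=np.radians(71.6); ey=np.array([np.cos(a),np.sin(a)]); ex=np.array([ey[1],-ey[0]])
C=C.mean(0)+np.outer([-.099,-.033,.033,.099],ey)
def fz(n=5): return np.mean([get_force()[2] for _ in range(n)])
def probe(i,off,limit=4.):
    p=C[i]+off*ex
    movel([*p,.085],vel=.15); movel([*p,.069],vel=.08); hold(.2); f0=fz(); log=[]
    z=.069
    while z>.057:
        z-=.0005; movel([*p,z],vel=.02); f=fz()-f0; log.append((round(get_eef_pos()[2]*1000,2),round(f,2)))
        if f>limit: break
    return log
E
python3 - <<'E'
from h import *
print(get_grip_width(),C.round(4))
t=get_time()
movel([*(C[3]-.036*ex),.12],vel=.2)
l=probe(3,-.036); print(l)
movel([*(C[3]-.036*ex),.085]); print(get_time()-t)
E
```

```text
1.753322280298929e-05 [[ 0.4778 -0.1459]
 [ 0.4987 -0.0833]
 [ 0.5195 -0.0207]
 [ 0.5403  0.042 ]]
[(np.float64(68.6), np.float64(-0.64)), (np.float64(67.95), np.float64(-0.22)), (np.float64(67.45), np.float64(-0.59)), (np.float64(66.96), np.float64(-0.94)), (np.float64(66.47), np.float64(0.73)), (np.float64(65.95), np.float64(0.37)), (np.float64(65.47), np.float64(-1.83)), (np.float64(64.97), np.float64(0.44)), (np.float64(64.48), np.float64(0.0)), (np.float64(64.03), np.float64(-0.37)), (np.float64(63.63), np.float64(0.21)), (np.float64(63.16), np.float64(3.09)), (np.float64(62.7), np.float64(3.28)), (np.float64(62.21), np.float64(4.43))]
6.066700000000001
```

```bash
cat >> h.py <<'E'
def fh(n=6):
    v=[]
    for _ in range(n): v.append(get_force()[2]); hold(.02)
    return np.mean(v)
def probe(i,off,limit=5.5,z=.067):
    p=C[i]+off*ex
    movel([*p,.08],vel=.15); movel([*p,z],vel=.08); hold(.1); f0=fh(10); log=[]
    while z>.057:
        z-=.0006; movel([*p,z],vel=.02); f=fh()-f0; log.append((float(round(get_eef_pos()[2]*1000,2)),float(round(f,2))))
        if f>limit: break
    return log
E
python3 - <<'E'
from h import *
for i in (2,1):
    t=get_time()
    print(i+1,probe(i,-.036)); movel([*(C[i]-.036*ex),.08]); print(get_time()-t,get_time())
E
```

```text
3 [(66.42, -0.05), (65.8, -0.42), (65.18, -0.16), (64.59, -0.63), (64.01, -0.16), (63.41, -0.06), (62.91, 0.96), (62.32, 2.95), (61.74, 4.51), (61.26, 6.01)]
4.941699999999999 14.5917
2 [(66.42, -0.2), (65.8, -0.03), (65.19, -0.04), (64.72, 0.9), (64.15, 2.54), (63.54, 4.38), (63.06, 6.28)]
3.883300000000002 18.475
```

Places 3 and 2 both give 3 N/mm, so they are clipped in. Now place 1.

```bash
python3 - <<'E'
from h import *
i=0
print(probe(i,-.036,4.5)); s=snapshot("side"); cv2.imwrite("pics/s1.png",cv2.resize(s["frame"][150:270,210:340],None,fx=4,fy=4))
movel([*(C[i]-.036*ex),.08]); print(get_time())
E
```

```text
[(66.44, 0.22), (65.78, 0.2), (65.2, 0.25), (64.62, 0.4), (64.0, 0.12), (63.39, 0.55), (62.81, 0.02), (62.21, 0.43), (61.63, 0.87), (61.0, 1.27), (60.4, 1.06), (59.97, 3.81), (59.71, 7.77)]
24.5333
```

Place 1 is loose. It gives softly for about 3 mm at around 1 N, then meets a hard stop. Now I'll push it down at its middle.

```bash
python3 - <<'E'
from h import *
p=C[0]; z=.065
movel([*p,.08]); movel([*p,z],vel=.08); hold(.1); f0=fh(10); log=[]
while z>.052:
    z-=.0006; movel([*p,z],vel=.02); f=fh(3)-f0; zz=get_eef_pos()[2]; log.append((float(round(zz*1000,2)),float(round(f,1))))
    if f>24 and zz<.0605 or f>32: break
hold(.3); print(log,get_eef_pos(),fh()-f0,get_time())
movel([*p,.085])
print(get_time())
E
```

```text
[(64.4, -0.1), (63.76, -0.3), (63.18, -0.4), (62.63, 0.4), (62.58, 5.4), (62.55, 9.2), (62.34, 10.9), (61.88, 13.0), (61.33, 13.3), (60.78, 13.1), (60.18, 13.5), (59.55, 13.1), (58.97, 13.9), (58.66, 16.4), (58.48, 19.3), (58.37, 23.0), (58.25, 26.6)] [ 0.47813915 -0.14602984  0.05828267] 26.520482016967332 31.0333
31.3833
```

The cover slid 4 mm at about 13.5 N and then met the firm stop. I'll lift clear, check with one picture, and hand in.

```bash
python3 - <<'E'
from h import *
movel([*C[0],.16],vel=.2); movel([.47,-.06,.25],vel=.2); hold(.3)
s=snapshot("side"); cv2.imwrite("pics/s2.png",s["frame"]); print(get_time(),get_force())
E
```

```text
33.0333 [ 0.00717345 -0.4762612   0.53563601]
```

View pics/s2.png

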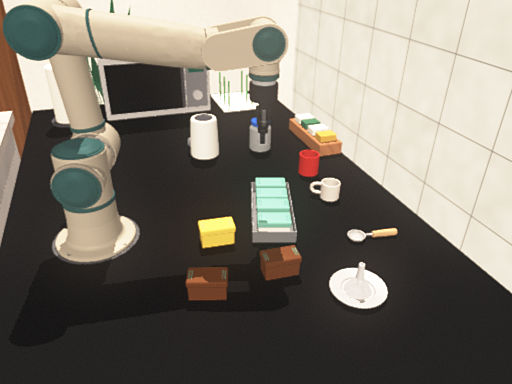

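The four covers at (272,205) lie level, with the nearest one (place 1, about (273,218)) sitting lower. The cup, sleeve, jar, saucer and spoon are where they were, and the arm is clear.

```bash
python3 -c "
from workcell import *
print(job_done())"
```

```text
the job is handed in; nothing more can be done
None
```

The loose cover was in place 1: it rocked when pressed at its end, I pushed it down 4 mm at its middle onto its firm stop, nothing else appeared to move, and the job was handed in at about 33 s (no verdict was returned).

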